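# Free the crumb filter of the cooling blower and lay it in the wash tray

## Robot

A 7-joint arm with a two-finger parallel gripper is mounted at the origin on the work surface. World frame = base frame: x ahead of the robot, y to its left, z up, the work surface at z = 0. Lengths are in m, angles in rad, forces in N, time in s.
With the tool pointing down it reaches from about 0.4 to 0.85 m from the base axis. Payload 10.4 kg.
Tool frame: the origin (TCP) lies midway between the tips of the shut fingers; the grasp point (between the pads) lies 19 mm behind it; x points along the fingers, z is the direction in which the jaws open and shut, and the axes are right-handed (so a half turn about x gives the same grasp; the last joint's range is limited). The gripper opens to 87 mm and grips with 3 to 60 N. Pads are 19 mm wide; open, the fingers measure 117 mm over their backs; the gripper's body (75 mm by 190 mm) begins 51 mm behind the grasp point.
Start: joints at [-1.275, 0.332, -0.065, 1.46, 0.022, 1.35, -0.088], TCP at [0.196, 0.594, 0.223] pointing down, gripper open.
Joint ranges: [-2.6, 2.6], [-0.5, 2.12], [-1.47, 1.34], [0.16, 2.42], [-1.27, 4.41], [0.06, 2.06], [-2.6, 2.6]. Speed limits (rad/s): [2.22, 2.22, 2.79, 2.79, 3.14, 3.14, 3.14].

## Interface

Orientations are given as a unit quaternion [x, y, z, w].
In Python, from bench import read_state, camera, camera_params, close_job gives the robot as it stands.
- The arm moves only by the tool arm_command, never from a script. Its argument "targets" is a list of rows, each a list of 7 numbers: the closure in counts, from 0 (fully open) to 255 (shut), then the shift along the tool's x, y, z in mm, then the turn, a rotation vector about the tool's x, y, z in rad. A call has 1 to 10 rows; each row is the pose to reach, as a shift and turn from the pose commanded when the call began, along the tool's axes at that moment; what a row does not reach only later rows make up. A row lasts 1/10 s, in which the tool goes at most 50 mm and 8.59 degrees, less where a joint would pass 70% of its speed; a pose out of reach is approached as far as the arm can. A call with a gripper value outside its range is refused whole. The fingers move at their own pace and stop on an object; "newtons" is the grip in N (left out, the last holds). Time passes only in rows, so rows that repeat a pose let the fingers close. It gives the time, the measured TCP pose, the force and the opening at its end, in the units of the state.
- read_state(): the state, without advancing time (a new reading comes with each control period).
- camera(name): name is "side" or "top" or "wrist"; returns the picture (420x560x3 uint8, red, green, blue); there is no depth.
- camera_params(name): a dict with "intrinsics" (3x3 intrinsics, pixels), "dist" ([k1, k2, p1, p2, k3] as OpenCV has them; the pictures are not rectified), "xyz" and "orientation" of the camera in the world; the wrist camera has in their place "mount" (4x4, takes a point from camera to tool coordinates, whose origin is the TCP and whose axes are the tool frame's). Camera axes: x right, y down, z forward; pixel columns grow to the right and rows downward; lengths in m; the calibration is good to about 2 mm. A picture is of the moment at which its call begins: read the wrist's pose just before it. camera_params takes no time and is no camera call.
- close_job(): hands the job in, once; it reports no verdict.
The state is a dict: "time": time; "joint_positions": joint angles; "joint_vel": joint speeds; "joint_torque": joint torques, N m; "ee_pos": TCP position; "eef_rot": TCP orientation; "ft_force": force on the tool from outside, world axes, zero at the start; "torque": the same for the moment, N m; "width": finger opening in m.
Only numpy, scipy, OpenCV 4.12 (cv2) and the standard library are available. Lean on these libraries where they do the work, as an engineer would, in place of code of your own. Each camera call takes 0.05 s, during which the arm holds its last target.

## Task

The crumb filter of the cooling blower needs washing: pinch its two orange tabs together to unsnap the filter cassette, draw it straight out of its sloping bay and lay it flat in the steel wash tray, tabs up. Set it down gently, do not drop it, and leave the rice cake, the jar and the cleaver where they are.

Things in the scene. Friction and masses are not known exactly. Their poses are not given: they have to be found in the camera images.
- blower: The cooling blower (fixed, pale grey). Origin on the table straight below the bay's origin; z up, front to -x. Casing 180 mm wide (y), from 50 to 200 mm along x, 270 mm high, air outlet collar (96 mm across) on top to 305 mm. The filter bay slopes down in front of it, under a hood.
- hood_edge (a point): Middle of the lower front edge of the fixed crumb hood, 255 mm above the table; axes as the blower's. The hood is a level plate 180 mm wide (y), 12 mm thick, running from here back to the casing (+x). It leaves no room for a gripper straight above the tabs; along the bay's z axis the way is free.
- bay: The filter bay (fixed, grey): a well in a face sloping 35 deg from level. Origin: centre of the well's floor, 100 mm above the table. z: outward normal, the way the cassette comes out (35 deg from vertical, leaning to the blower's front); x up the slope; y level. The mouth is 110 (x) by 78 (y) mm, 22 mm above the floor; the bezel round it, flush with the cassette's face, is 126 by 124 mm.
- cassette_mid (a point): Centre of the filter cassette's frame, a black box 104 (x) by 74 (y) by 22 (z) mm with two upright orange tabs on its face; 0.13 to 0.25 kg in all. It starts snapped into the bay, axes along the bay's (z out of the bay, y the line along which the tabs are pinched). Its back is 11 mm below this point along its z, its face 11 mm above.
- tabs_mid (a point): Place to grip: midway between the orange tabs, 45 mm from the cassette's back, 23 mm above its face; axes as the cassette's. Tabs: tops 35 mm above the face, 26 mm wide (x), 8 mm thick (y); outer faces 54 mm apart at rest, 38 mm fully pinched. A hook on each tab, hidden under the bay's side lips with 3 mm of play, holds the cassette until both tabs are pinched nearly fully.
- tab_left (a joint): Travel of the tab on the cassette's +y side: 0 at rest, grows as it is pressed inwards, 0.008 m at its stop. Its spring pushes back with 5 N at rest, 11.4 N at the stop. With the cassette centred in the bay the hook clears the lip at about 0.006; fully pressed it always does.
- tab_right (a joint): The same for the tab on the cassette's -y side.
- tray: The steel wash tray, loose, 0.7 kg: an open tray 220 mm (x) by 170 mm (y) by 40 mm high outside, walls and floor 5 mm. It may be shifted a little. Origin: centre of its underside, on the table; z up.
- rice_cake: Bystander: a pale puffed-rice block, 100 x 140 x 56 mm high; origin at the centre of its underside.
- jar: Bystander: an amber glass jar with a red cap, 68 mm across, 110 mm high; origin at the centre of its underside.
- cleaver: Bystander: a cleaver lying flat, 300 mm long along x (blade from -30 to 140 mm, 85 mm broad; wooden handle to -155 mm), 24 mm high; origin under the blade.

How it is judged:
On the way, in this order (a step that is already met when the one before it is completed fails the run):
1. both tabs are pinched while the cassette is still in its bay (value of joint each of tab_left, tab_right above 0.004 m and z of cassette_mid in the frame of bay below 0.02 m), for 0.05 s.
2. the cassette has been drawn out of the bay (distance between cassette_mid and bay above 0.06 m), for 0.1 s.
At the end, for the whole second after the job is handed in: The cassette lies at rest inside the wash tray, flat on the tray's floor (its z axis, tabs up, within 0.12 rad of vertical; its centre less than 24 mm above the tray's underside, within 75 mm of the tray's centre along its length and 55 mm across), the tray standing level on the table (x of cassette_mid in the frame of tray between -0.075 and 0.075 m and y of cassette_mid in the frame of tray between -0.055 and 0.055 m and z of cassette_mid in the frame of tray below 0.024 m and angle between cassette_mid's own z axis and vertical below 0.12 rad and angle between tray's own z axis and vertical below 0.05 rad and linear speed of cassette below 0.02 m/s); the robot touches nothing.
It fails at once if the cassette is dropped (moving faster than 0.6 m/s while the fingers do not touch it, as after a fall of about 18 mm) (contact force between the fingers and cassette below 0.01 N and linear speed of cassette above 0.6 m/s).
It fails at once if the rice cake is moved by more than 30 mm (distance of rice_cake from where it was at the start of the episode above 0.03 m).
It fails at once if the jar is moved by more than 30 mm (distance of jar from where it was at the start of the episode above 0.03 m).
It fails at once if the cleaver is moved by more than 30 mm (distance of cleaver from where it was at the start of the episode above 0.03 m).
It also fails if it takes over 45 s, if anything falls off the work surface, if the arm or the gripper's body presses on something with over 40 N, if the wrist force passes 120 N, or if a joint passes its speed limit or range.

## Working session

There is one attempt and no reset: what is moved stays moved. The work goes in short steps, Python scripts to look and compute and a tool call to move; the robot and the scene stay as the last step left them, time stands still between calls to the robot, and variables do not carry over. Pictures are saved under pics/ and viewed, and the job is handed in when it is done.

Besides the shell and the picture viewer there is one more tool, called after ">>>" in YAML: its name, and indented under it one key for each argument. arm_command: Moves the arm, as the interface text tells. Its arguments: {"type":"object","properties":{"targets":{"type":"array"},"newtons":{"type":"number"}},"required":["targets"]}

```bash
ls; mkdir -p pics
python3 - <<'E'
from bench import *
import cv2
s=read_state(); print(s)
for n in ["side","top","wrist"]:
    cv2.imwrite(f"pics/{n}0.png",camera(n)[:,:,::-1]); print(n,camera_params(n))
E
```

```text
pics
{'time': 0.0, 'joint_positions': array([-1.27460987,  0.33286143, -0.06469279,  1.4608956 ,  0.02160944,
        1.34986772, -0.08849609]), 'joint_vel': array([ 0.00029418, -0.00026447,  0.00012404, -0.00080758, -0.00012605,
        0.00265115, -0.00089757]), 'joint_torque': array([-3.02140215e-04, -6.23261905e+01,  2.43303424e-02, -3.89904964e+01,
       -6.15267735e-02,  3.95914412e-02,  1.15812172e-04]), 'ee_pos': array([0.19578338, 0.5931693 , 0.22178225]), 'eef_rot': array([-0.41460447,  0.57338502,  0.41401096,  0.5726497 ]), 'ft_force': array([-1.25921029,  0.39430593, -0.28904407]), 'torque': array([ 0.01669077, -0.05004728, -0.05395561]), 'width': 0.08702645353975309}
side {'intrinsics': array([[488.36738155,   0.        , 268.16320024],
       [  0.        , 488.36738155, 206.73588943],
       [  0.        ,   0.        ,   1.        ]]), 'dist': array([-0.08763245,  0.        ,  0.        ,  0.        ,  0.        ]), 'xyz': array([ 0.03176743, -0.46620411,  0.71575717]), 'orientation': array([ 0.83059938, -0.34416217,  0.17581086, -0.40093342])}
top {'intrinsics': ar
[... 266 characters left out ...]
, 1.32052182]), 'orientation': array([ 0.73338637, -0.6705768 ,  0.07376945, -0.08384062])}
wrist {'intrinsics': array([[370.81549216,   0.        , 278.26112055],
       [  0.        , 370.81549216, 207.56820546],
       [  0.        ,   0.        ,   1.        ]]), 'dist': array([-0.08502864,  0.        ,  0.        ,  0.        ,  0.        ]), 'mount': array([[ 1.39469790e-03, -2.84806264e-01,  9.58584084e-01,
        -1.62234459e-01],
       [-9.35761504e-04, -9.58584969e-01, -2.84805165e-01,
         7.95910569e-02],
       [ 9.99998590e-01, -4.99788919e-04, -1.60344718e-03,
         2.19850755e-04],
       [ 0.00000000e+00,  0.00000000e+00,  0.00000000e+00,
         1.00000000e+00]])}
```

View pics/side0.png

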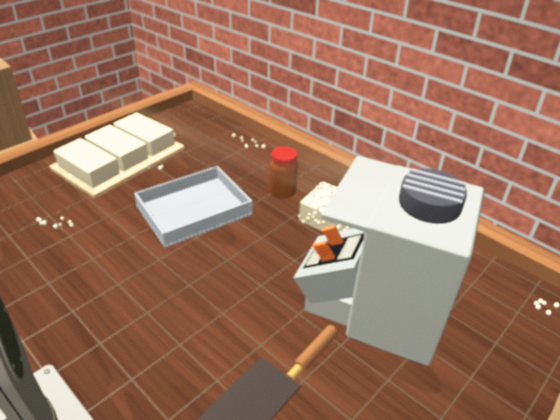

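View pics/top0.png

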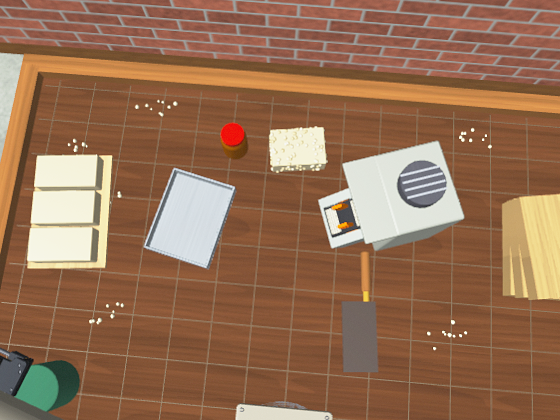

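View pics/wrist0.png

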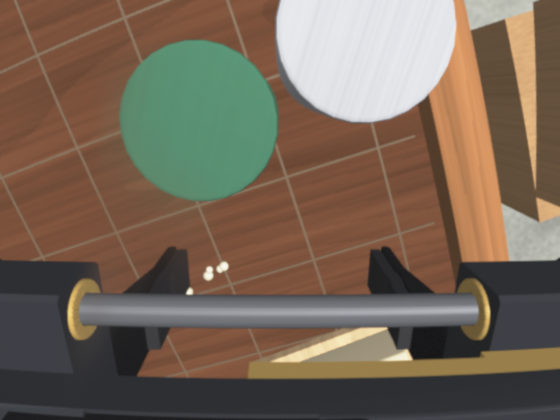

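The side view shows the blower at right, with the orange tabs near (328,243), and the tray at (193,205). The top view shows the tabs near (345,215), the tray at (190,218), the jar at (233,138), the cake at (298,148) and the cleaver at (362,320). I'll enlarge these to pick pixels.

```bash
cat > h.py <<'E'
import numpy as np,cv2
from scipy.spatial.transform import Rotation as R
from bench import *
def proj(n,P,s=None):
    c=camera_params(n);P=np.atleast_2d(P).astype(float)
    if n=="wrist":
        T=np.eye(4);T[:3,:3]=R.from_quat(s['eef_rot']).as_matrix();T[:3,3]=s['ee_pos'];M=T@c['mount'];Rm=M[:3,:3];t=M[:3,3]
    else: Rm=R.from_quat(c['orientation']).as_matrix();t=c['xyz']
    pc=(P-t)@Rm
    return cv2.projectPoints(pc,np.zeros(3),np.zeros(3),c['intrinsics'],c['dist'])[0][:,0]
def ray(n,uv,z):
    c=camera_params(n);p=cv2.undistortPoints(np.array([[uv]],float),c['intrinsics'],c['dist'])[0,0]
    d=R.from_quat(c['orientation']).as_matrix()@np.array([*p,1]);return c['xyz']+d*(z-c['xyz'][2])/d[2]
def crop(src,dst,x0,y0,w,h):
    im=cv2.imread(src)[y0:y0+h,x0:x0+w];k=min(800/w,600/h)
    cv2.imwrite(dst,cv2.resize(im,None,fx=k,fy=k,interpolation=cv2.INTER_CUBIC));print(dst,k)
E
python3 - <<'E'
from h import *
crop("pics/top0.png","pics/tc.png",310,130,160,120)
crop("pics/side0.png","pics/sc.png",280,150,213,160)
crop("pics/top0.png","pics/tt.png",130,160,133,100)
for uv,z in [((190,218),0),((345,215),.16),((285,412),0)]: print(ray("top",uv,z))
E
```

```text
pics/tc.png 5.0
pics/sc.png 3.75
pics/tt.png 6.0
[0.55797043 0.28672359 0.        ]
[ 0.56820312 -0.09919662  0.16      ]
[ 0.10277763 -0.00264713  0.        ]
```

View pics/tc.png

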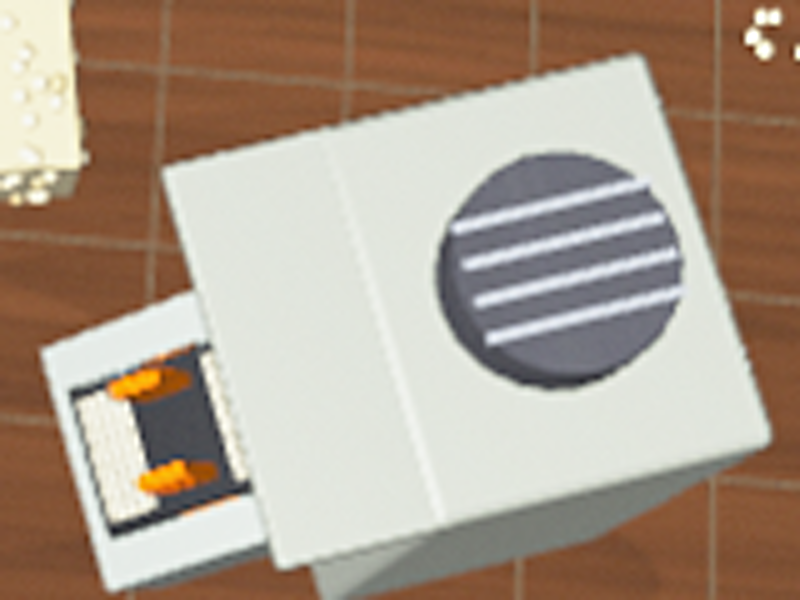

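View pics/sc.png

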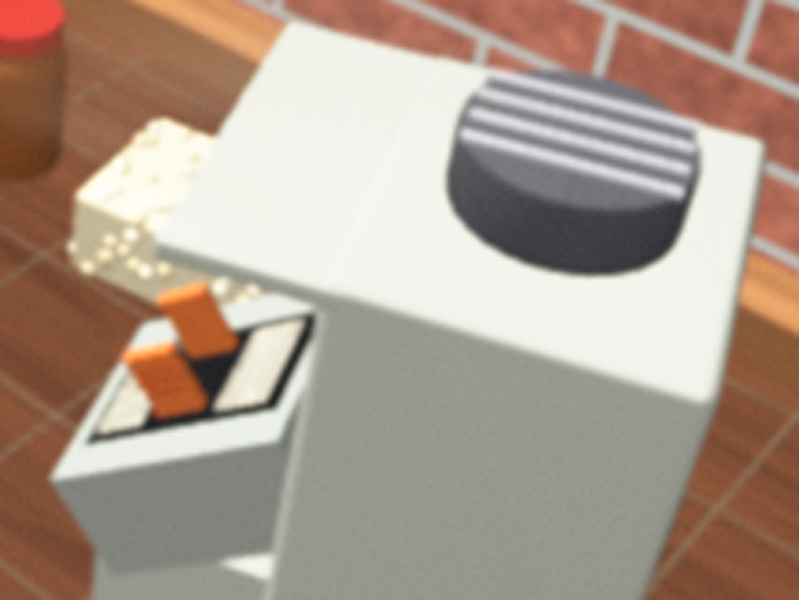

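View pics/tt.png

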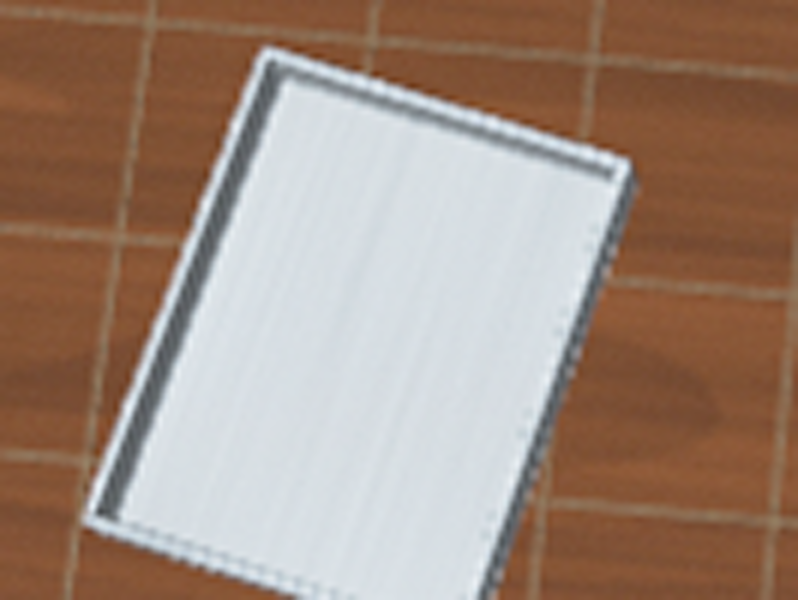

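```bash
cat > fit.py <<'E'
from h import *
from scipy.optimize import least_squares
s35,c35=np.sin(np.radians(35)),np.cos(np.radians(35))
Bay=np.array([[c35,0,-s35],[0,1,0],[s35,0,c35]]) # cols x,y,z in blower
bay=lambda p: Bay@(np.array(p)/1e3)+[0,0,.1]
T=lambda u,v:(310+u/5,130+v/5); S=lambda u,v:(280+u/3.75,150+v/3.75)
b=lambda *p:np.array(p)/1e3
obs=[("top",T(640,55),b(200,90,270)),("top",T(770,440),b(200,-90,270)),("top",T(325,130),b(50,90,270)),("top",T(440,522),b(50,-90,270)),
("top",T(42,348),bay((-63,62,22))),("top",T(107,590),bay((-63,-62,22))),("top",T(70,392),bay((-52,37,22))),("top",T(110,535),bay((-52,-37,22))),
("side",S(765,143),b(200,90,270)),("side",S(706,402),b(200,-90,270)),("side",S(52,480),bay((-63,-62,22))),("side",S(150,322),bay((-63,62,22))),("side",S(90,440),bay((-52,-37,22)))]
hood=[("top",T(163,170),1),("top",T(282,570),-1),("side",S(290,22),1),("side",S(160,248),-1)]
def W(P,q):
    c,s=np.cos(q[2]),np.sin(q[2]);return np.array([[c,-s,0],[s,c,0],[0,0,1]])@P+[q[0],q[1],0]
def f(q):
    r=[proj(n,W(P,q))[0]-uv for n,uv,P in obs]+[proj(n,W(np.array([q[3],.09*k,.267]),q))[0]-uv for n,uv,k in hood]
    return np.ravel(r)
r=least_squares(f,[.57,-.1,-1.3,-.03],loss='soft_l1');q=r.x
if __name__=="__main__":
    print(q,np.degrees(q[2]));print(f(q).reshape(-1,2).round(1).tolist())
    np.save("blower.npy",q)
    # tray
    U=lambda u,v:(130+u/6,160+v/6)
    to=[("top",U(265,47),(110,85)),("top",U(632,162),(110,-85)),("top",U(88,522),(-110,85))]
    # remaining: full-img
    to+=[("top",(207,267),(-110,-85)),("side",(218,169),(110,-85)),("side",(252,206),(-110,-85)),("side",(136,204),(110,85)),("side",(165,234),(-110,85))]
    def g(t): return np.ravel([proj(n,W(np.array([p[0]/1e3,p[1]/1e3,.04]),t))[0]-uv for n,uv,p in to])
    t=least_squares(g,[.56,.29,-.3],loss='soft_l1').x;print("tray",t,g(t).reshape(-1,2).round(1).tolist());np.save("tray.npy",t)
    for n in("top","side"):
        im=cv2.imread(f"pics/{n}0.png")
        im=cv2.resize(im,None,fx=1.42,fy=1.42)
        def poly(P,col):
            p=(proj(n,np.array([W(np.array(x),q) for x in P]))*1.42).round().astype(int);cv2.polylines(im,[p],True,col,1)
        for k in(1,-1):
            poly([bay((x,k*y,z)) for x,y,z in[(-13,27,22),(13,27,22),(13,27,57),(-13,27,57)]],(255,0,0))
        poly([bay((x,y,22)) for x,y in[(-52,-37),(52,-37),(52,37),(-52,37)]],(0,255,0))
        poly([(q[3],-.09,.255),(q[3],.09,.255),(.05,.09,.255),(.05,-.09,.255)],(0,0,255))
        cv2.imwrite(f"pics/{n}_ov.png",im)
E
python3 fit.py; python3 -c "
from h import *
crop('pics/top_ov.png','pics/tov.png',180,180,480,360);crop('pics/side_ov.png','pics/sov.png',380,200,320,240)"
```

```text
[ 0.57927154 -0.12044898 -1.24066185 -0.01535529] -71.08468767450397
[[1.7, -1.4], [2.2, 0.9], [-1.8, -0.6], [-0.5, 1.5], [-0.4, 0.3], [-0.3, 0.1], [0.4, -0.3], [0.3, -0.0], [1.2, -1.0], [2.6, -0.1], [-1.7, -0.1], [-2.7, 0.6], [-1.6, 0.7], [1.1, -1.2], [0.5, -0.4], [0.2, -0.4], [-1.7, -2.6]]
tray [ 0.55580844  0.27892905 -0.20010134] [[-1.1, -0.5], [-0.2, -1.7], [-0.2, 0.7], [1.5, 0.1], [34.5, 30.9], [-88.2, 28.4], [80.1, -38.6], [-31.7, -40.3]]
pics/tov.png 1.6666666666666667
pics/sov.png 2.5
```

View pics/tov.png

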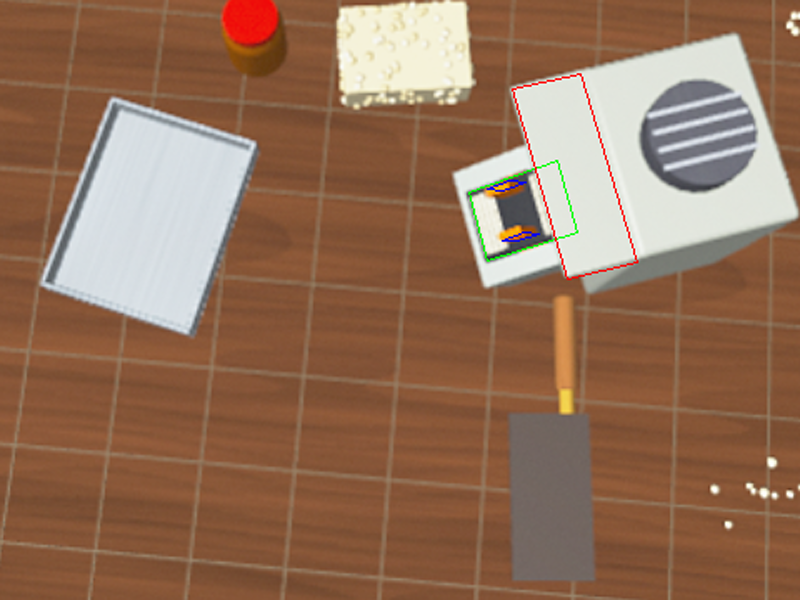

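View pics/sov.png

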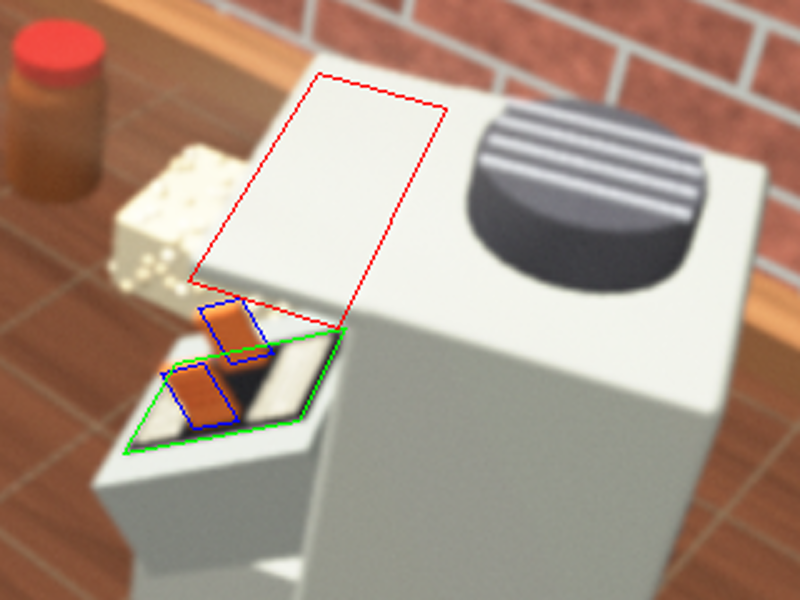

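Run:
```python
from fit import *
t=np.load("tray.npy")
for p in [(110,85),(110,-85),(-110,85),(-110,-85)]: print(p,proj("side",W(np.array([p[0]/1e3,p[1]/1e3,.04]),t))[0])
o=[("top",(130+265/6,160+47/6),(110,85)),("top",(130+632/6,160+27),(110,-85)),("top",(130+88/6,160+87),(-110,85)),("top",(207,267),(-110,-85))]
def g(t): return np.ravel([proj(n,W(np.array([p[0]/1e3,p[1]/1e3,.04]),t))[0]-uv for n,uv,p in o])
t=least_squares(g,t).x;print(t,g(t));np.save("tray.npy",t)
for p in [(110,85),(110,-85),(-110,85),(-110,-85)]: print(p,proj("side",W(np.array([p[0]/1e3,p[1]/1e3,.04]),t))[0])
# blower fits separate cams
for cam in("top","side"):
    m=np.repeat([o_[0]==cam for o_ in obs]+[o_[0]==cam for o_ in hood],2)
    r=least_squares(lambda q:f(q)[m],q);print(cam,r.x,np.degrees(r.x[2]),np.abs(r.fun).max(), r.fun.reshape(-1,2).round(1).tolist())
```

```text
(110, 85) [216.11134605 165.42339352]
(110, -85) [252.51945122 199.8808652 ]
(-110, 85) [133.30433842 193.72108732]
(-110, -85) [163.80735864 234.44720872]
[ 0.55494075  0.27881774 -0.22042037] [-0.11110148 -0.55233535  0.4075599  -0.52721557 -0.77350733  0.14172892
  0.47504182  0.83048775]
(110, 85) [216.91008838 165.78634628]
(110, -85) [252.15555073 200.81114918]
(-110, 85) [133.36644458 193.17621763]
(-110, -85) [162.30245629 234.35646448]
top [ 0.57902144 -0.12014684 -1.23756958 -0.01702937] -70.907514063468 2.13151939733973 [[1.3, -1.5], [2.1, 0.7], [-2.1, -0.6], [-0.6, 1.5], [-0.6, 0.5], [-0.3, 0.3], [0.2, -0.2], [0.2, 0.1], [0.0, -0.9], [-0.3, -0.1]]
side [ 0.57944127 -0.12058901 -1.24788757 -0.01346087] -71.49869109976018 2.4301701307409758 [[1.7, -0.5], [2.2, 0.4], [-1.8, -0.4], [-2.3, 0.6], [-1.5, 0.5], [1.8, -0.1], [-0.8, -2.4]]
```

```bash
cat > plan.py <<'E'
from fit import *
Rz=R.from_euler('z',q[2]).as_matrix()
RB=Rz@Bay; PB=np.array([q[0],q[1],.1])   # bay in world
Rt=np.column_stack([-RB[:,2],-RB[:,0],RB[:,1]])  # tool goal
def delta(Rg,Pg,s):
    R0=R.from_quat(s['eef_rot']).as_matrix()
    return (R0.T@(np.array(Pg)-s['ee_pos'])*1e3).round(1),R.from_matrix(R0.T@Rg).as_rotvec().round(4)
E
python3 - <<'E'
from plan import *
s=read_state();print(R.from_quat(s['eef_rot']).as_matrix().round(3))
print(Rt.round(3),np.linalg.det(Rt))
g=PB+RB@[0,0,.045]; print("grip",g)
for d in (.2,.12,0):
  tcp=g+Rt[:,0]*(.019-d); print(d,tcp,delta(Rt,tcp,s))
print(s['time'])
E
```

```text
Traceback (most recent call last):
  File "plan.py", line 1, in <module>
    from fit import *
  File "fit.py", line 17, in <module>
    r=least_squares(f,[.57,-.1,-1.3,-.03],loss='soft_l1');q=r.x
  File "fit.py", line 15, in f
    r=[proj(n,W(P,q))[0]-uv for n,uv,P in obs]+[proj(n,W(np.array([q[3],.09*k,.267]),q))[0]-uv for n,uv,k in hood]
       ~~~~^^^^^^^^^^
  File "h.py", line 5, in proj
    c=camera_params(n);P=np.atleast_2d(P).astype(float)
ValueError: time passes only in moves, steps and waits
```

```bash
sed -i 's/^def proj/import functools,bench\ncamera_params=functools.lru_cache(None)(bench.camera_params)\ndef proj/' h.py
sed -i "s/^r=least_squares.*/import os\nq=np.load('blower.npy') if os.path.exists('blower.npy') else least_squares(f,[.57,-.1,-1.3,-.03],loss='soft_l1').x/" fit.py
python3 - <<'E'
from plan import *
s=read_state();print(R.from_quat(s['eef_rot']).as_matrix().round(3))
print(Rt.round(3),np.linalg.det(Rt))
g=PB+RB@[0,0,.045]; print("grip",g)
for d in (.2,.12,0):
  tcp=g+Rt[:,0]*(.019-d); print(d,tcp,delta(Rt,tcp,s))
print(s['time'])
E
```

```text
[[-0.    -0.95   0.313]
 [-0.001  0.313  0.95 ]
 [-1.    -0.    -0.001]]
[[ 0.186 -0.266  0.946]
 [-0.543  0.775  0.324]
 [-0.819 -0.574  0.   ]] 1.0
grip [ 0.5709044  -0.09603186  0.13686184]
0.2 [0.53724991 0.00217921 0.28512836] (array([ -62.7, -509.5, -454.3]), array([ 0.8925,  0.2803, -0.5659]))
0.12 [ 0.55212482 -0.041229    0.2195962 ] (array([   2.9, -537.2, -490.8]), array([ 0.8925,  0.2803, -0.5659]))
0 [ 0.57443719 -0.10634131  0.12129795] (array([ 101.3, -578.8, -545.5]), array([ 0.8925,  0.2803, -0.5659]))
0.15
```

>>> arm_command:
  targets:
    - [0,-60,-40,-35,0.09,0.03,-0.06]
    - [0,-80,-75,-70,0.19,0.06,-0.12]
    - [0,-80,-112,-100,0.28,0.09,-0.18]
    - [0,-80,-150,-134,0.37,0.12,-0.24]
    - [0,-80,-186,-166,0.46,0.15,-0.3]
    - [0,-80,-222,-198,0.56,0.18,-0.36]
    - [0,-80,-258,-230,0.65,0.21,-0.42]
    - [0,-80,-294,-262,0.74,0.24,-0.48]
    - [0,-80,-330,-294,0.83,0.26,-0.53]
    - [0,-80,-366,-326,0.8925,0.2803,-0.5659]

```text
time: 1.15
ee_pos: [0.4338, 0.1813, 0.3022]
eef_rot: [-0.32, 0.63, -0.1, 0.7]
ft_force: [1.1, 0.7, -0.9]
width: 0.087
```

Run:
```python
from plan import *
s=read_state();print(s['time'],s['ee_pos'],s['joint_positions'].round(2))
g=PB+RB@[0,0,.045]
for d in (.2,):
  tcp=g+Rt[:,0]*(.019-d); print(d,tcp,delta(Rt,tcp,s))
```

```text
1.15 [0.43381634 0.18131655 0.30224587] [-1.1   0.09  0.24  1.72  0.5   1.66 -0.57]
0.2 [0.53724991 0.00217921 0.28512836] (array([ 130.6, -156.2,   40.2]), array([-0.0026, -0.0003,  0.0011]))
```

>>> arm_command:
  targets:
    - [0,20,-40,10,0,0,0]
    - [0,50,-80,20,0,0,0]
    - [0,85,-115,30,0,0,0]
    - [0,115,-140,37,0,0,0]
    - [0,130,-156,40,0,0,0]
    - [0,130,-156,40,0,0,0]

```text
time: 1.75
ee_pos: [0.5368, 0.0004, 0.285]
eef_rot: [-0.319, 0.631, -0.101, 0.7]
ft_force: [0.2, -0.3, 0.6]
width: 0.0872
```

```bash
cat > look.py <<'E'
from plan import *
import sys,pickle
def look(tag):
    s=read_state();im=camera("wrist")[:,:,::-1].copy();cv2.imwrite(f"pics/{tag}.png",im);pickle.dump(s,open(f"{tag}.pkl","wb"))
    print(s['time'],s['ee_pos'],s['joint_positions'].round(2),s['ft_force'].round(1),s['width'])
    k=1.42;im=cv2.resize(im,None,fx=k,fy=k)
    def poly(P,col):
        p=(proj("wrist",np.array([PB+RB@(np.array(x)/1e3) for x in P]),s)*k).round().astype(int);cv2.polylines(im,[p],True,col,1)
    for t in(1,-1): poly([(x,t*y,z) for x,y,z in[(-13,27,57),(13,27,57),(13,19,57),(-13,19,57)]],(255,0,0))
    poly([(x,y,22) for x,y in[(-52,-37),(52,-37),(52,37),(-52,37)]],(0,255,0))
    cv2.imwrite(f"pics/{tag}_ov.png",im);return s
E
python3 -c "
from look import *
s=look('w1');g=PB+RB@[0,0,.045]
print(delta(Rt,g+Rt[:,0]*(.019-.2),s))"
```

```text
1.75 [5.36824043e-01 4.10773346e-04 2.84972410e-01] [-0.88  0.07  0.43  1.78  0.58  1.41 -0.26] [ 0.2 -0.3  0.6] 0.08720120827041407
(array([-1. ,  1.2,  1. ]), array([-0.0046, -0.0034, -0.0002]))
```

View pics/w1_ov.png

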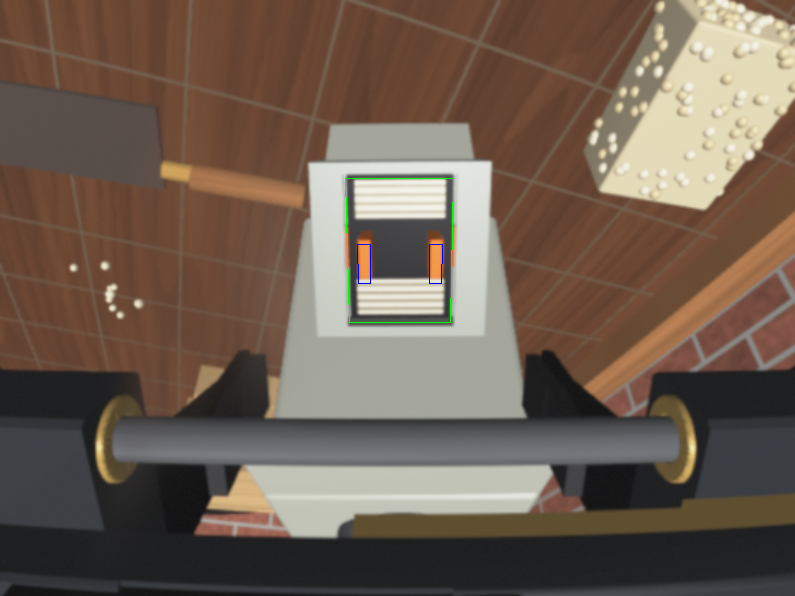

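The wrist view shows the tabs at (364,262) and (436,262) in the overlay, within about 1 px of my model, and the approach is clear. I'll close in.

>>> arm_command:
  targets:
    - [0,30,0.5,0.5,-0.0046,-0.0034,0]
    - [0,70,1,1,-0.0046,-0.0034,0]
    - [0,110,1,1,-0.0046,-0.0034,0]
    - [0,135,1,1,-0.0046,-0.0034,0]
    - [0,149,1,1,-0.0046,-0.0034,0]
    - [0,149,1,1,-0.0046,-0.0034,0]
    - [0,149,1,1,-0.0046,-0.0034,0]

```text
time: 2.5
ee_pos: [0.5654, -0.0738, 0.163]
eef_rot: [-0.322, 0.629, -0.096, 0.701]
ft_force: [0.1, -0.0, 0.5]
width: 0.0868
```

```bash
python3 -c "
from look import *
s=look('w2');g=PB+RB@[0,0,.045]
print(delta(Rt,g+Rt[:,0]*(.019-.003),s))"
```

```text
2.5 [ 0.5654202  -0.07378325  0.16299508] [-0.77  0.2   0.5   1.93  0.59  1.08 -0.24] [ 0.1 -0.   0.5] 0.0868472459657104
(array([50.5, -3.8, -2.3]), array([ 0.0053,  0.0049, -0.0012]))
```

View pics/w2_ov.png

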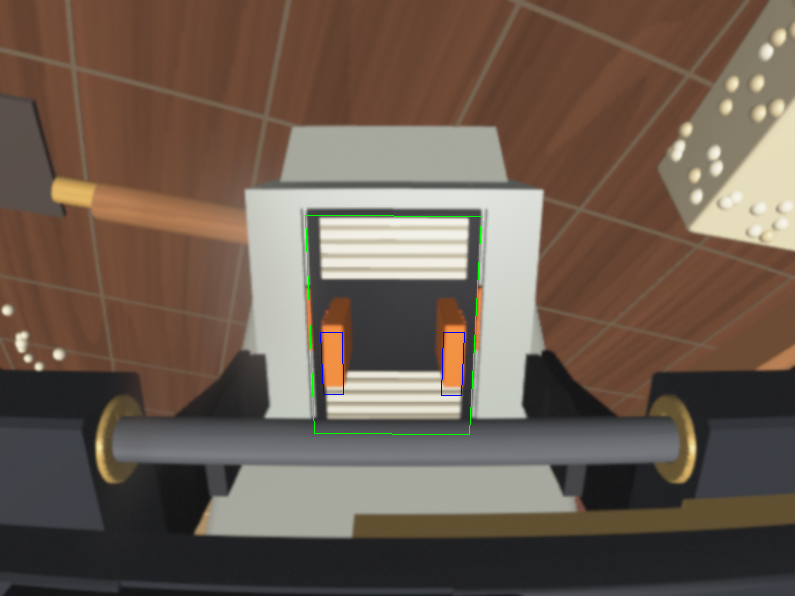

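The tabs sit at (334,355) and (453,355). They are centred left to right, and about 3 mm further downslope than the model, so I'm adding that correction.

>>> arm_command:
  targets:
    - [0,15,-0.5,-0.5,0,0,0]
    - [0,30,-1,-1,0,0,0]
    - [0,43,-1,-1,0,0,0]
    - [0,50,-1,-1,0,0,0]
    - [0,50,-1,-1,0,0,0]
    - [0,50,-1,-1,0,0,0]

```text
time: 3.15
ee_pos: [0.5744, -0.1025, 0.1228]
eef_rot: [-0.322, 0.629, -0.096, 0.701]
ft_force: [0.9, -0.5, -0.2]
width: 0.0872
```

```bash
python3 -c "
from look import *
s=look('w3')
import cv2
cv2.imwrite('pics/side3.png',camera('side')[:,:,::-1]);crop('pics/side3.png','pics/side3c.png',260,120,240,180)"
```

```text
3.15 [ 0.57442164 -0.10252621  0.12284552] [-0.72  0.27  0.52  1.95  0.59  0.96 -0.23] [ 0.9 -0.5 -0.2] 0.08717598147044875
pics/side3c.png 3.3333333333333335
```

View pics/w3.png

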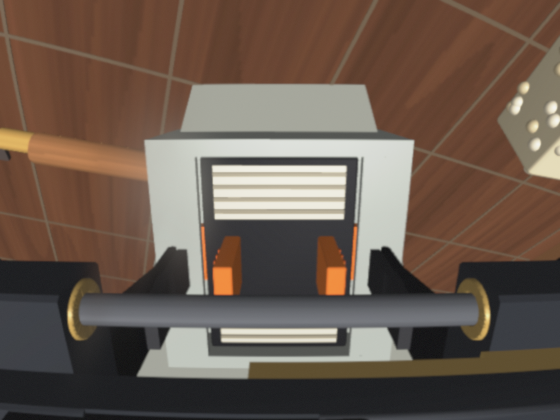

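View pics/side3c.png

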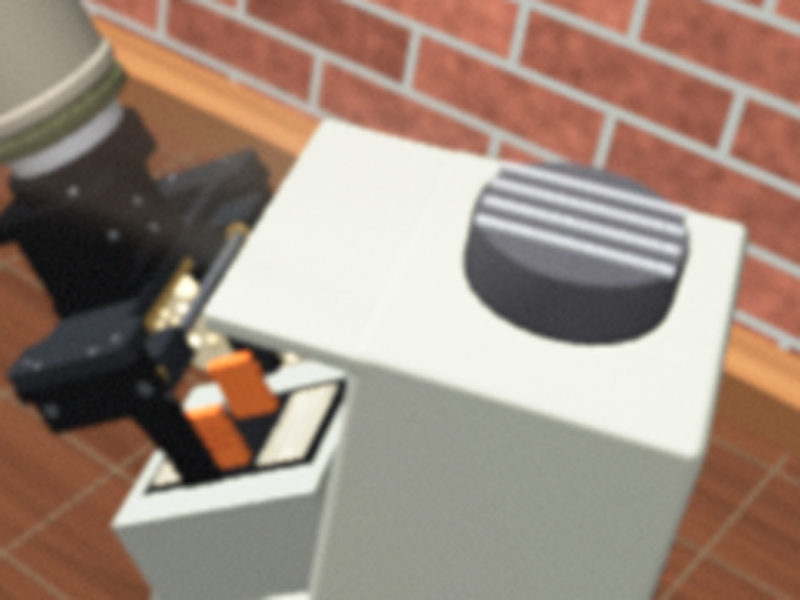

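```bash
python3 -c "
from look import *
import pickle
s=pickle.load(open('w3.pkl','rb'));Rm=R.from_quat(s['eef_rot']).as_matrix()
im=cv2.imread('pics/w3.png');sd=cv2.imread('pics/side3.png')
for x in(0,-12,-19,-28):
  for y in (-9.5,0,9.5):
   for z in (-43.5,-27,27,43.5):
    P=s['ee_pos']+Rm@(np.array([x,y,z])/1e3)
    for I,n in((im,'wrist'),(sd,'side')):
      p=proj(n,P,s)[0]; cv2.circle(I,tuple(p.round().astype(int)),1,(255,0,0) if abs(z)>30 else (0,255,0),-1)
for t in (1,-1):
  for x in(-13,13):
   for z in (22,57):
    P=PB+RB@(np.array([x,27*t,z])/1e3)
    print(t,x,z,'tool',((P-s['ee_pos'])@Rm*1e3).round(1),proj('wrist',P,s)[0].round(),proj('side',P)[0].round())
cv2.imwrite('pics/w3p.png',im);cv2.imwrite('pics/s3p.png',sd);crop('pics/s3p.png','pics/s3pc.png',260,210,120,90);crop('pics/w3p.png','pics/w3pc.png',140,190,280,140)
"
```

```text
1 -13 22 tool [ 7.5 10.8 25.8] [333. 242.] [332. 243.]
1 -13 57 tool [-27.5  10.8  26. ] [345. 274.] [324. 228.]
1 13 22 tool [  7.5 -15.2  25.7] [330. 289.] [344. 240.]
1 13 57 tool [-27.5 -15.2  25.9] [341. 329.] [335. 225.]
-1 -13 22 tool [  7.2  11.  -28.2] [223. 241.] [322. 261.]
-1 -13 57 tool [-27.8  11.1 -28. ] [211. 274.] [313. 246.]
-1 13 22 tool [  7.2 -15.  -28.3] [225. 288.] [334. 259.]
-1 13 57 tool [-27.8 -14.9 -28.1] [214. 328.] [325. 243.]
pics/s3pc.png 6.666666666666667
pics/w3pc.png 2.857142857142857
```

View pics/s3pc.png

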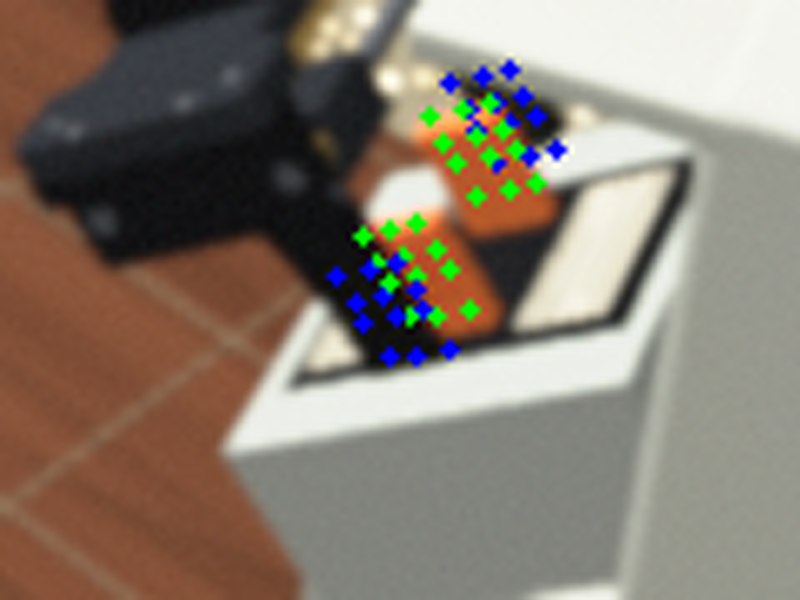

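View pics/w3pc.png

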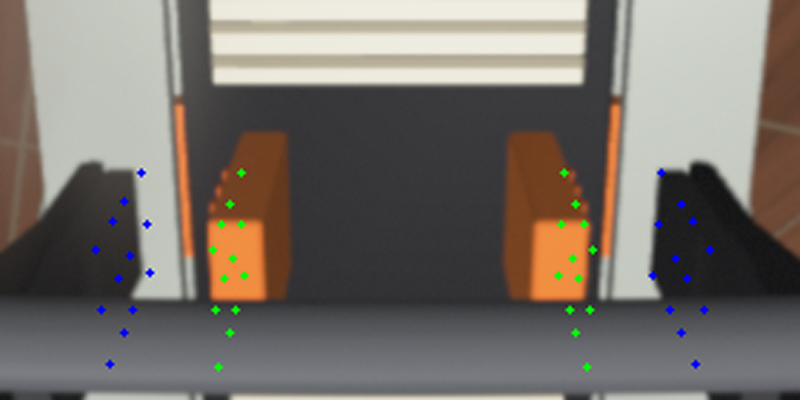

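Pads are centred on the tabs to within about a millimetre. I'll go 3 mm deeper and pinch.

>>> arm_command:
  targets:
    - [0,3,0,0.3,0,0,0]
    - [120,3,0,0.3,0,0,0]
    - [160,3,0,0.3,0,0,0]
    - [255,3,0,0.3,0,0,0]
    - [255,3,0,0.3,0,0,0]
    - [255,3,0,0.3,0,0,0]
    - [255,3,0,0.3,0,0,0]
    - [255,3,0,0.3,0,0,0]
  newtons: 35

```text
time: 4.05
ee_pos: [0.575, -0.1047, 0.1199]
eef_rot: [-0.322, 0.629, -0.097, 0.701]
ft_force: [-1.1, 2.0, 2.8]
width: 0.039
```

```bash
python3 -c "
from look import *
s=look('w4')"
```

```text
4.05 [ 0.57503963 -0.10468621  0.11990923] [-0.71  0.28  0.52  1.96  0.59  0.95 -0.23] [-1.1  2.   2.8] 0.03898976882786382
```

View pics/w4.png

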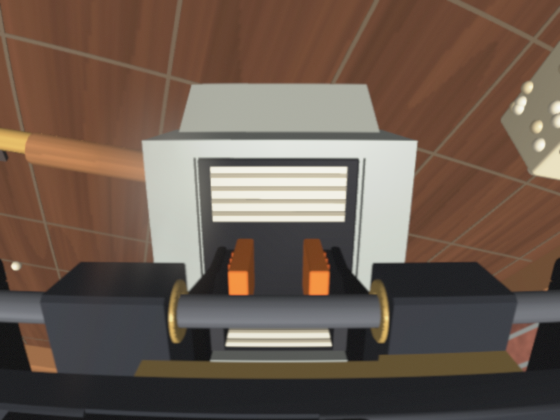

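Both tabs are pressed in (238 and 315 px) and the width is 39 mm, so they're fully pinched. Drawing it out along the bay axis.

>>> arm_command:
  targets:
    - [255,-3,0,0,0,0,0]
    - [255,-8,0,0,0,0,0]
    - [255,-14,0,0,0,0,0]
    - [255,-20,0,0,0,0,0]
    - [255,-26,0,0,0,0,0]
    - [255,-32,0,0,0,0,0]
    - [255,-40,0,0,0,0,0]

```text
time: 4.8
ee_pos: [0.5671, -0.0828, 0.1529]
eef_rot: [-0.322, 0.629, -0.097, 0.701]
ft_force: [-0.0, 0.4, -1.8]
width: 0.0362
```

```bash
python3 -c "
from look import *
s=look('w5')"
```

```text
4.8 [ 0.56710205 -0.08284248  0.15288974] [-0.75  0.22  0.51  1.94  0.59  1.05 -0.24] [-0.   0.4 -1.8] 0.0361671132250468
```

View pics/w5.png

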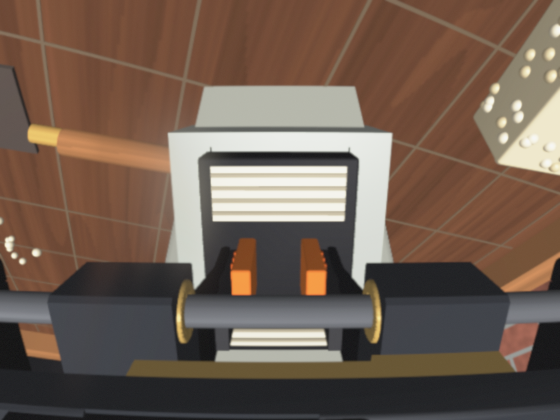

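The cassette stays fixed in the gripper view while the bezel recedes, so it is out. I'll continue along the axis.

>>> arm_command:
  targets:
    - [255,-15,0,0,0,0,0]
    - [255,-35,0,0,0,0,0]
    - [255,-55,0,0,0,0,0]
    - [255,-75,0,0,0,0,0]
    - [255,-95,0,0,0,0,0]
    - [255,-110,0,0,0,0,0]
    - [255,-115,0,0,0,0,0]

```text
time: 5.55
ee_pos: [0.5459, -0.0198, 0.248]
eef_rot: [-0.322, 0.629, -0.096, 0.702]
ft_force: [0.6, 0.0, -1.7]
width: 0.0364
```

```bash
cat > place.py <<'E'
from plan import *
t=np.load("tray.npy")
a=t[2]-np.pi/2
cx=np.array([np.cos(a),np.sin(a),0]);Rp=np.column_stack([[0,0,-1],-cx,np.cross([0,0,1],cx)])
E
python3 -c "
from place import *
s=read_state();print(s['width'],s['ft_force'],s['ee_pos'])
print(np.linalg.det(Rp),Rp.round(3))
for h in (.25,.12): print(delta(Rp,[t[0],t[1],h],s))
print(ray('top',(233,132),.11),ray('top',(298,148),.056))
"
```

```text
0.0363843250899381 [ 0.57154403  0.0312473  -1.70366724] [ 0.54587843 -0.01980953  0.24800062]
1.0000000000000002 [[ 0.     0.219  0.976]
 [ 0.     0.976 -0.219]
 [-1.    -0.     0.   ]]
(array([-160.9,  227.7,  107.4]), array([0.5393, 0.1724, 0.5923]))
(array([-54.3, 302.1, 107. ]), array([0.5393, 0.1724, 0.5923]))
[0.76558924 0.18642935 0.11      ] [0.75654264 0.02013195 0.056     ]
```

>>> arm_command:
  targets:
    - [255,-10,14,7,0.03,0.01,0.03]
    - [255,-26,37,17,0.09,0.03,0.1]
    - [255,-48,68,32,0.16,0.05,0.18]
    - [255,-70,99,47,0.24,0.075,0.26]
    - [255,-92,130,61,0.31,0.1,0.34]
    - [255,-113,160,76,0.38,0.12,0.42]
    - [255,-133,188,89,0.45,0.143,0.49]
    - [255,-148,210,99,0.5,0.16,0.55]
    - [255,-157,222,105,0.53,0.17,0.58]
    - [255,-161,228,107,0.5393,0.1724,0.5923]

```text
time: 6.55
ee_pos: [0.5546, 0.2781, 0.2475]
eef_rot: [0.078, 0.703, -0.079, 0.702]
ft_force: [0.0, -0.3, -2.8]
width: 0.0361
```

>>> arm_command:
  targets:
    - [255,0,0,0,0,0,0]
    - [255,0,0,0,0,0,0]
    - [255,0,0,0,0,0,0]

```text
time: 6.85
ee_pos: [0.5547, 0.2768, 0.2483]
eef_rot: [0.077, 0.703, -0.079, 0.702]
ft_force: [0.1, 1.4, -2.3]
width: 0.0364
```

```bash
python3 -c "
from place import *
s=read_state();print(s['width'],s['ft_force'],s['ee_pos'],s['time'],s['joint_positions'].round(2))
cv2.imwrite('pics/w6.png',camera('wrist')[:,:,::-1]);cv2.imwrite('pics/s6.png',camera('side')[:,:,::-1])
cv2.imwrite('pics/t6.png',camera('top')[:,:,::-1])
for h in (.25,.12): print(delta(Rp,[t[0],t[1],h],s))
"
```

```text
0.03640019332873289 [ 0.054066    1.41263377 -2.34299528] [0.55465451 0.27682135 0.24826503] 6.85 [-0.85  0.32  0.4   1.46 -0.12  1.39 -0.67]
(array([-1.7,  2. , -0.2]), array([-0.0016, -0.001 ,  0.0025]))
(array([128.3,   2.3,  -0. ]), array([-0.0016, -0.001 ,  0.0025]))
```

View pics/w6.png

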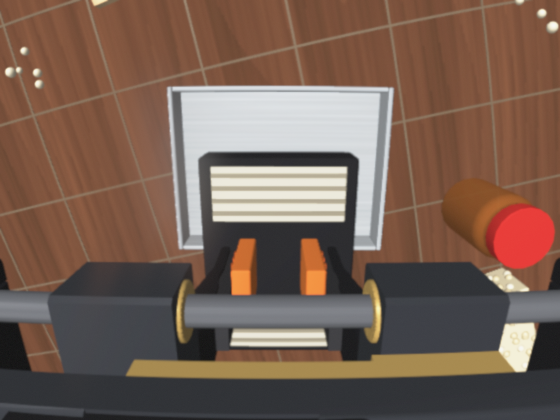

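View pics/s6.png

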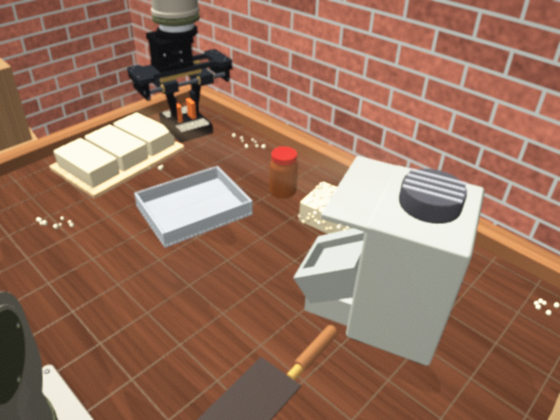

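View pics/t6.png

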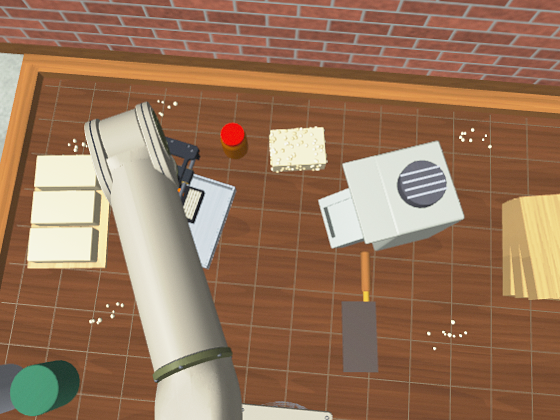

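The wrist view shows the cassette (279 px) centred across the tray (170–390), with no slip in the grip. Lowering.

>>> arm_command:
  targets:
    - [255,10,0,0,0,0,0]
    - [255,30,1,0,0,0,0]
    - [255,55,2,0,0,0,0]
    - [255,80,2,0,0,0,0]
    - [255,105,2,0,0,0,0]
    - [255,130,2,0,0,0,0]
    - [255,150,2,0,0,0,0]
    - [255,163,2,0,0,0,0]
    - [255,168,2,0,0,0,0]
    - [255,168,2,0,0,0,0]

```text
time: 8.0
ee_pos: [0.5546, 0.2793, 0.0799]
eef_rot: [0.078, 0.703, -0.079, 0.702]
ft_force: [-0.6, 1.4, -2.4]
width: 0.0361
```

```bash
python3 -c "
from place import *
s=read_state();print(s['width'],s['ft_force'],s['ee_pos'],s['time'])
im=camera('wrist')[:,:,::-1].copy()
P=np.array([W(np.array([x,y,.04]),t) for x,y in((.11,.085),(.11,-.085),(-.11,-.085),(-.11,.085))])
cv2.polylines(im,[proj('wrist',P,s).round().astype(int)],True,(0,0,255),1)
cv2.imwrite('pics/w7.png',im);cv2.imwrite('pics/s7.png',camera('side')[:,:,::-1]);crop('pics/s7.png','pics/s7c.png',90,90,240,180)
print(delta(Rp,[t[0],t[1],.0313],s))
"
```

```text
0.036133863884033196 [-0.58151635  1.4355173  -2.43628045] [0.55459238 0.27929945 0.07994529] 8.0
pics/s7c.png 3.3333333333333335
(array([48.6, -0.3,  0.5]), array([-0.0014, -0.0016,  0.0022]))
```

View pics/w7.png

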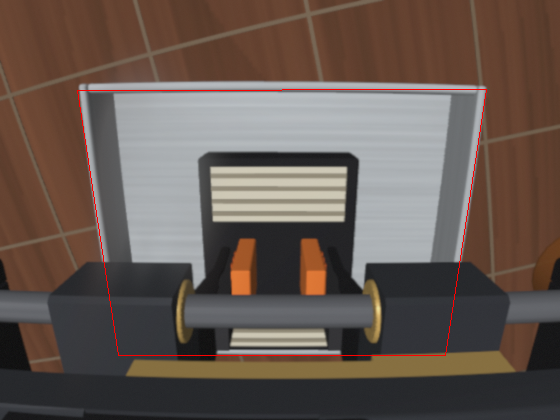

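View pics/s7c.png

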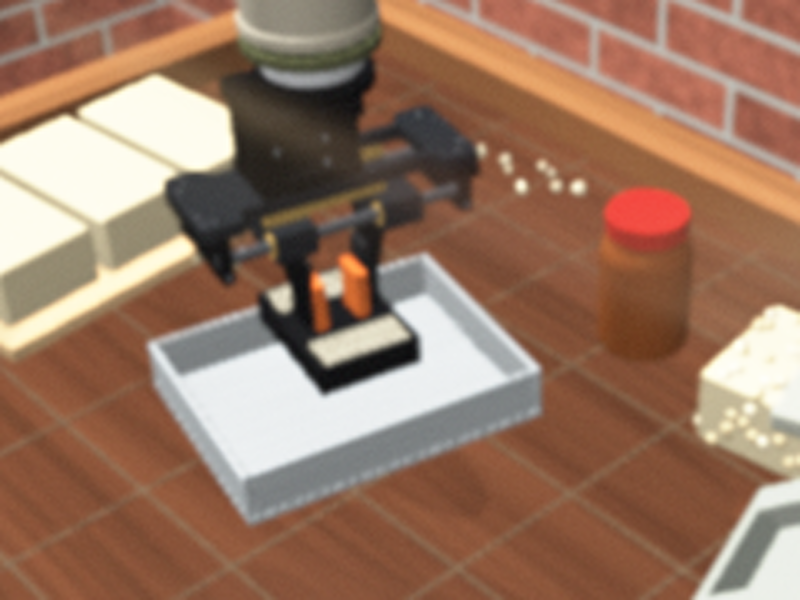

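The tray outline matches the prediction and the cassette hangs level over the floor. I'll lower the rest of the way slowly, watching the force.

>>> arm_command:
  targets:
    - [255,10,0,0,0,0,0]
    - [255,22,0,0,0,0,0]
    - [255,33,0,0,0,0,0]
    - [255,40,0,0,0,0,0]
    - [255,44,0,0,0,0,0]
    - [255,45,0,0,0,0,0]
    - [255,46,0,0,0,0,0]
    - [255,46,0,0,0,0,0]

```text
time: 8.9
ee_pos: [0.5549, 0.2795, 0.0346]
eef_rot: [0.078, 0.703, -0.079, 0.702]
ft_force: [0.6, -0.5, -1.8]
width: 0.0361
```

>>> arm_command:
  targets:
    - [255,0.5,0,0,0,0,0]
    - [255,1,0,0,0,0,0]
    - [255,1,0,0,0,0,0]

```text
time: 9.2
ee_pos: [0.5547, 0.2794, 0.0334]
eef_rot: [0.078, 0.703, -0.079, 0.702]
ft_force: [0.6, -0.1, -2.4]
width: 0.0363
```

>>> arm_command:
  targets:
    - [255,0.5,0,0,0,0,0]
    - [255,1,0,0,0,0,0]
    - [255,1,0,0,0,0,0]

```text
time: 9.5
ee_pos: [0.5546, 0.2794, 0.0322]
eef_rot: [0.078, 0.703, -0.079, 0.702]
ft_force: [-0.3, -0.3, -2.8]
width: 0.0365
```

>>> arm_command:
  targets:
    - [255,0.5,0,0,0,0,0]
    - [255,1,0,0,0,0,0]
    - [255,1,0,0,0,0,0]

```text
time: 9.8
ee_pos: [0.5546, 0.2794, 0.0315]
eef_rot: [0.078, 0.703, -0.079, 0.702]
ft_force: [-1.3, -1.1, 0.3]
width: 0.036
```

>>> arm_command:
  targets:
    - [255,0.5,0,0,0,0,0]
    - [255,0.7,0,0,0,0,0]
    - [255,0.7,0,0,0,0,0]

```text
time: 10.1
ee_pos: [0.5547, 0.2794, 0.0314]
eef_rot: [0.078, 0.703, -0.079, 0.702]
ft_force: [-4.0, -1.7, 7.6]
width: 0.0361
```

```bash
python3 -c "
from place import *
s=read_state();print(s['width'],s['ft_force'],s['ee_pos'],s['time'])
cv2.imwrite('pics/w8.png',camera('wrist')[:,:,::-1]);cv2.imwrite('pics/s8.png',camera('side')[:,:,::-1]);crop('pics/s8.png','pics/s8c.png',120,130,160,120)
"
```

```text
0.03606260057620142 [-4.02391551 -1.70944831  7.63449139] [0.55468678 0.27939679 0.03138024] 10.1
pics/s8c.png 5.0
```

View pics/s8c.png

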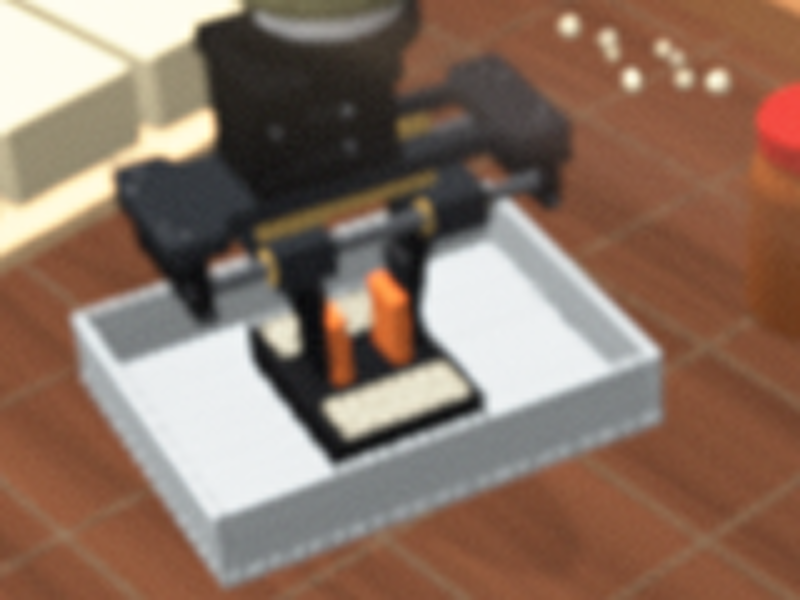

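The cassette rests on the tray floor with about 8–10 N of contact force. Releasing, then going straight up.

>>> arm_command:
  targets:
    - [160,-0.3,0,0,0,0,0]
    - [120,-0.3,0,0,0,0,0]
    - [80,-0.3,0,0,0,0,0]
    - [40,-0.3,0,0,0,0,0]
    - [10,-0.3,0,0,0,0,0]
    - [10,-0.3,0,0,0,0,0]
    - [10,-0.3,0,0,0,0,0]
    - [10,-0.3,0,0,0,0,0]

```text
time: 11.0
ee_pos: [0.5547, 0.2794, 0.0309]
eef_rot: [0.078, 0.703, -0.079, 0.702]
ft_force: [-0.6, 0.2, -1.1]
width: 0.0809
```

```bash
python3 -c "
from place import *
s=read_state();print(s['width'],s['ft_force'],s['ee_pos'],s['time'])
cv2.imwrite('pics/w9.png',camera('wrist')[:,:,::-1])
"
```

```text
0.08093500722677292 [-0.55988314  0.20417366 -1.12049137] [0.55468175 0.27944865 0.03086152] 11.0
```

View pics/w9.png

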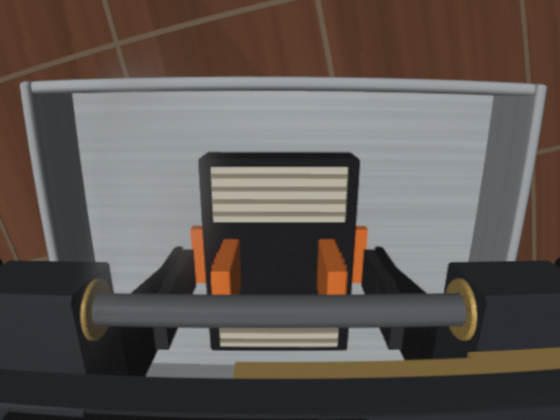

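The tabs have sprung back and the fingers are clear on both sides. Lifting.

>>> arm_command:
  targets:
    - [10,-10,0,0,0,0,0]
    - [10,-30,0,0,0,0,0]
    - [10,-60,0,0,0,0,0]
    - [10,-95,0,0,0,0,0]
    - [10,-130,0,0,0,0,0]
    - [10,-160,0,0,0,0,0]
    - [10,-180,0,0,0,0,0]
    - [10,-185,0,0,0,0,0]
    - [10,-185,0,0,0,0,0]

```text
time: 11.95
ee_pos: [0.5552, 0.2797, 0.2166]
eef_rot: [0.078, 0.703, -0.078, 0.703]
ft_force: [-0.3, 1.1, -0.4]
width: 0.0834
```

```bash
python3 -c "
from place import *
s=read_state();print(s['width'],s['ft_force'],s['ee_pos'],s['time'])
im=camera('wrist')[:,:,::-1].copy()
def poly(P,c): cv2.polylines(im,[proj('wrist',np.array([W(np.array(p)/1e3,t) for p in P]),s).round().astype(int)],True,c,1)
poly([(x,y,40) for x,y in((110,85),(110,-85),(-110,-85),(-110,85))],(0,0,255))
poly([(x,y,27) for x,y in((37,52),(37,-52),(-37,-52),(-37,52))],(0,255,0))
cv2.imwrite('pics/w10.png',im);cv2.imwrite('pics/s10.png',camera('side')[:,:,::-1])
"
```

```text
0.08343849809384385 [-0.25638455  1.10552419 -0.42870464] [0.55518102 0.27970191 0.2165614 ] 11.95
```

View pics/w10.png

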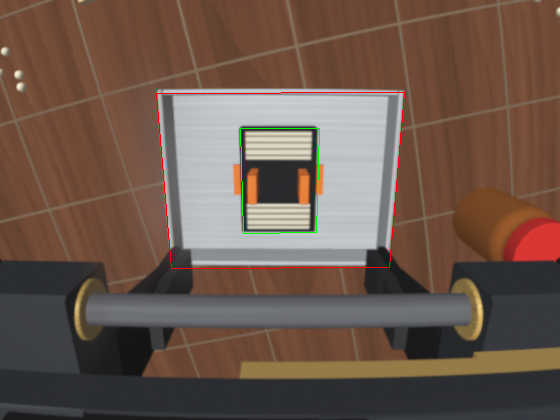

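View pics/s10.png

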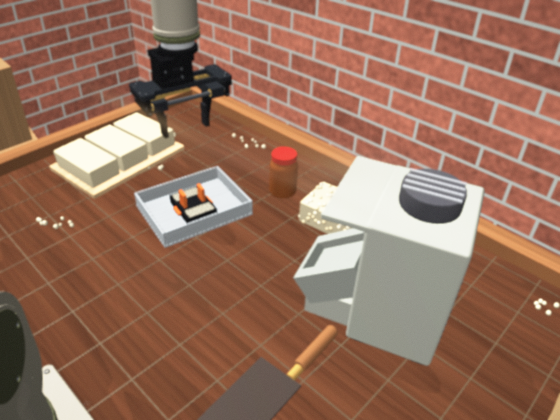

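The cassette lies flat and centred in the tray, with its outline matching the green prediction at (279,180). The jar, the cake and the cleaver are where they were, and the gripper is clear.

```bash
python3 -c "
from bench import *
print(close_job())"
```

```text
the job is handed in; nothing more can be done
None
```

The filter cassette is out of its bay and lying flat in the wash tray, tabs up, and I've handed the job in at about 12 s of the 45 s allowed. No verdict came back.

- **What I did:** I pinched both tabs until the jaws read about 39 mm, close to the 38 mm of a full pinch. I drew the cassette straight out along the bay axis, set it down slowly until the wrist read about 8 N, then released it and lifted clear.
- **Last checks:** The final wrist picture shows the cassette centred in the tray, its outline and the tray rim within about 2 px of the prediction. In the side picture the jar, the rice cake and the cleaver are where they were at the start. The gripper ended well above the tray, touching nothing.
- **What disagreed:**
  - The blower's casing corners missed my fit by up to about 2.5 px.
  - The tabs sat about 2.5–3 mm further downslope in the close-up wrist view than my model predicted, so I corrected for that before gripping.
  - The pose readings seemed to vary by a millimetre or two.

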